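# Half-light a flanged bush's bore on the inspection lamp

### The job

Take the flanged bush off its pin on the sloped rack, set it flange down and flat in the round pocket of the bore lamp without dropping it, and let go of it, keeping the lamp's shutter shut while the pocket is empty. Then slide the spring-loaded shutter by its knob to half travel, at the long mark of its scale, so that only half the bore is lit, and stay there: finish while still holding the knob, because the spring shuts it as soon as it is let go. The bush stays seated, and the other parts on the rack and the tools on the bench stay where they are.

Things in the scene. Friction and masses are not known exactly. Their poses are not given: they have to be found in the camera images.
- bush_center (a point): The brass flanged bush, the one part on the rack with both flange and barrel: about 0.3 kg, 50 mm tall; flange 56 mm across and 8 mm thick at its lower end, then a barrel 36 mm in diameter, 42 mm long; 24 mm bore right through. This point is on its axis, half-way up, 25 mm from the flange's flat underside. z points along the bore from flange to barrel end; x, y mean nothing.
- bush: The same flanged bush; its origin is on the axis in the flange's flat underside, z axis as above.
- rack: Fixed wooden rack, 280 mm along its y, 110 mm deep; origin under its centre on the table. Its board slopes down to its -x side, so its three steel pins lean 20 degrees from vertical towards -x. Pins, 20 mm in diameter and 22 mm high, start from the board 50 mm above the table at x = 0, y = -95, 0, +95 mm. One part stands round each (2 mm play), drawn off along the pin; which on which varies.
- sleeve_center (a point): A plain brass sleeve without a flange on another pin of the rack: 36 mm in diameter, 50 mm tall. This point is its centre. Leave it alone.
- spacer_center (a point): A low brass spacer ring on another pin of the rack: 56 mm in diameter, 18 mm tall. This point is its centre. Leave it alone.
- lamp_stand: Fixed aluminium bore lamp box, 120 mm (x) by 300 mm (y), deck 60 mm above the table; origin under its centre on the table. Pocket near its -y end; shutter slide near its +y end: end blocks 82 mm high at y = +6 and +141 mm, 86 mm wide, with sprung guide rods between. On the deck at -x of the carriage, five marks: shut, quarter, half (long and thick), three quarters, open.
- pocket (a point): Centre of the floor of the lamp's round pocket, at x = 0, y = -90 mm of the lamp stand, 60 mm above the table. The pocket is 60 mm in diameter, 6 mm deep, with a flat floor (lamp glass in the deck), in a steel nest plate 112 mm square, top 66 mm above the table. z up, axes parallel to the lamp stand's. A seated bush's centre is 25 mm above this point.
- shutter (a joint): Opening of the sprung shutter in m: 0 shut, 0.048 fully open at the stop, half travel 0.024. It slides along the lamp stand's +y. The springs push it shut with 3.2 N at 0, 7.6 N at half travel, 11.9 N fully open (180 N/m), plus 0.5 N of friction; let go, it shuts at once.
- shutter_knob: The shutter's knurled round steel knob with its stem, upright on the carriage; origin on its axis at deck level (60 mm above the table), z up. It moves with the shutter.
- knob_center (a point): Centre of the shutter's knob, 110 mm above the table: an upright knurled cylinder 20 mm in diameter, 28 mm tall (96 to 124 mm above the table), on a thin stem. The carriage under it is 30 mm long, 78 mm wide, its top 81 mm above the table. Shut, it is at x = 0, y = +45 mm of the lamp stand; it moves along +y with the shutter.
- spanner: Loose steel spanner, 160 mm long, lying on the bench. Leave it alone.
- vee_block: Loose steel vee block, 50 x 60 x 40 mm, standing on the bench. Leave it alone.
Not all that is in view belongs to the job. What is shaped like the bush but green or red is not meant.

How it is judged:
By the outcome, as a careful person would: the job done as asked, in the order asked, and still so for the second after the job is handed in, while the arm keeps its last pose, push and grip.
It also fails if it takes over 51 s, if anything falls off the work surface, if the arm or the gripper's body presses on something with over 40 N, if the wrist force passes 120 N, or if a joint passes its speed limit or range.

### The arm

A 6-joint arm with a two-finger parallel gripper is mounted at the origin on the work surface. World frame = base frame: x ahead of the robot, y to its left, z up, the work surface at z = 0. Lengths are in mm, angles in rad, forces in N, time in s.
With the tool pointing down it reaches from about 350 to 725 mm from the base axis. Payload 6 kg.
Tool frame: the origin (TCP) lies at the very end of the fingers, on their centre line; the grasp point (between the pads) lies 19 mm behind it; z points along the fingers, y is the line along which they close (so a half turn about z gives the same grasp; the last joint's range is limited). The gripper opens to 85 mm and grips with 20 to 120 N. Pads are 22 mm wide; open, the fingers measure 114 mm over their backs; the gripper's body (76 mm by 85 mm) begins 54 mm behind the grasp point. The pads swing forward as they close: fully open they stand 13 mm farther back than shut.
Start: joints at [1.627, 0.04, 0.085, 0, -1.615, -0.334], TCP at [164.519, 576.979, 208.861] pointing down, gripper open.
Joint ranges: [-2.56, 2.56], [-1.29, 2.01], [-1.08, 1.49], [-3.29, 1.98], [-2.81, -0.18], [-2.99, 2.99]. Speed limits (rad/s): [2.57, 2.57, 3.01, 3.14, 3.14, 3.14].

### API

Orientations are given as a rotation vector (axis times angle).
In Python, from cell import sensors, optics, workorder gives the robot as it stands.
- The arm moves only by the tool play_rows, never from a script. Its argument "plan" is a list of rows, each a list of 5 numbers: the closure in counts, from 0 (fully open) to 255 (shut), then the shift along the tool's x, y, z in mm, then the turn about the tool's z in rad. In form: [[claw, tx, ty, tz, roll], ...]. A call has 1 to 12 rows; each row shifts and turns the commanded pose from where the row before left it, along the tool's axes as they then stand; what a row does not reach is not made up. A row lasts 1/8 s, in which the tool goes at most 62.5 mm and 10.7 degrees, less where a joint would pass 70% of its speed; a pose out of reach is approached as far as the arm can. A call is refused whole if a number of a shift passes 62.5 or a number of a turn 0.188, either way. A call with a gripper value outside its range is refused whole. The fingers move at their own pace and stop on an object; "squeeze" is the grip in N (left out, the last holds). Time passes only in rows, so rows that do not move let the fingers close. It gives the time, the measured TCP pose, the force, the opening and the grip force at its end, in the units of the state.
- sensors.read_state(): the state, without advancing time (a new reading comes with each control period).
- optics.snapshot(name): name is "scene" or "side" or "wrist"; returns the picture (384x512x3 uint8, red, green, blue); there is no depth.
- optics.camera_info(name): a dict with "fx", "fy", "cx", "cy" (pixels), "k1" (the pictures are not rectified: a ray, as slopes to the right and down, at radius r is drawn at 1 + k1 r^2 times it, then the intrinsics apply), "cam_to_world" (4x4, takes a point from camera to world coordinates); the wrist camera has in their place "tool_from_camera" (4x4, takes a point from camera to tool coordinates, whose origin is the TCP and whose axes are the flange's). Camera axes: x right, y up, looking along -z (the intrinsics and any distortion apply to the point x, -y, -z); pixel columns grow to the right and rows downward; lengths in mm; the calibration is good to about 2 mm. A picture is of the moment at which its call begins: read the wrist's pose just before it. camera_info takes no time and is no camera call.
- workorder.sign_off(): hands the job in; it is judged then, once.
Trained networks look in the newest picture that a camera, given by its name, has taken for a name from the list of things; names that differ only in an ending like _2 or _b are one class to them, and where a whole thing is asked for, a point or a joint stands for the part that bears it (a point fixed in the world has none). Each returns a list of dicts, best first, with "confidence" (0 to 1); they miss things now and then, are a little off and sometimes report something else, mostly with a low value. They report only what shows in the picture. A call takes as long as a camera call. They do not tell look-alikes from the thing itself.
- optics.look_for(camera, target): "centre" ([x, y, z] in mm, in world coordinates, good to about 4 mm: the middle of the surface that is visible of it).
- optics.masks_of(camera, target): "pixels" (384x512 bool, what is visible of it).
The state is a dict: "time_s": time; "q": joint angles; "dq": joint speeds; "joint_efforts": joint torques, N m; "position": TCP position; "orientation": TCP orientation; "wrist_force": force on the tool from outside, world axes, zero at the start; "wrist_torque": the same for the moment, N m; "opening": opening from 0.0 (shut) to 1.0 (fully open); "finger_force": force on a finger pad.
Only numpy, scipy, OpenCV 4.12 (cv2) and the standard library are available. Lean on these libraries where they do the work, as an engineer would, in place of code of your own. Each camera call takes 0.05 s, during which the arm holds its last target. There are 200 camera calls.

## Working session

There is one attempt and no reset: what is moved stays moved. The work goes in short steps, Python scripts to look and compute and a tool call to move; the robot and the scene stay as the last step left them, time stands still between calls to the robot, and variables do not carry over. Pictures are saved under pics/ and viewed, at most 10 in all, crops included, and the job is handed in when it is done.

Besides the shell and the picture viewer there is one more tool, called as name(argument=value, ...) on one line, values as JSON. play_rows: Moves the arm, as the interface text tells. Its arguments: {"type":"object","properties":{"plan":{"type":"array","items":{"type":"array","items":{"type":"number"}}},"squeeze":{"type":"number"}},"required":["plan"]}

```bash
mkdir -p pics; cat > h.py <<'E'
import numpy as np, cv2
from cell import sensors, optics, workorder
from scipy.spatial.transform import Rotation as R
def snap(n,f):
    im=optics.snapshot(n); cv2.imwrite('pics/'+f,im[:,:,::-1]); return im
def cam(n):
    i=optics.camera_info(n)
    if n=='wrist':
        s=sensors.read_state(); T=np.eye(4); T[:3,:3]=R.from_rotvec(s['orientation']).as_matrix(); T[:3,3]=s['position']
        M=T@np.array(i['tool_from_camera'])
    else: M=np.array(i['cam_to_world'])
    return i,M
def ray(n,uv):
    i,M=cam(n); K=np.array([[i['fx'],0,i['cx']],[0,i['fy'],i['cy']],[0,0,1.]])
    p=cv2.undistortPoints(np.array([[uv]],float),K,np.array([i['k1'],0,0,0.]))[0,0]
    return M[:3,3],M[:3,:3]@np.array([p[0],-p[1],-1])
def onz(n,uv,z):
    o,d=ray(n,uv); return o+d*(z-o[2])/d[2]
def proj(n,P):
    i,M=cam(n); c=(np.asarray(P,float)-M[:3,3])@M[:3,:3]; x=c[...,0]/-c[...,2]; y=-c[...,1]/-c[...,2]
    k=1+i['k1']*(x*x+y*y); return np.stack([i['fx']*x*k+i['cx'],i['fy']*y*k+i['cy']],-1)
E
python3 - <<'E'
from h import *
a=snap('scene','a.png'); b=snap('side','b.png')
for n in('scene','side'):
    i,M=cam(n); print(n,i['fx'],i['k1'],M[:3,3].round())
    for t in('bush','sleeve_center','spacer_center','rack','lamp_stand','shutter_knob','spanner','vee_block'):
        for r in optics.look_for(n,t): print(t,round(r['confidence'],2),np.round(r['centre']),proj(n,r['centre']).round())
s=sensors.read_state(); print(s['time_s'],s['orientation'])
print(R.from_rotvec(s['orientation']).as_matrix().round(2)); print(optics.camera_info('wrist'))
E
```

```text
scene 377.4491691529125 -0.00987088513387757 [1108.  252.  754.]
bush 0.95 [ 673. -361.   54.] [149. 177.]
bush 0.67 [ 527. -317.   75.] [196. 145.]
bush 0.6 [ 474. -431.   50.] [178. 129.]
bush 0.52 [ 416. -328.   49.] [217. 130.]
sleeve_center 0.84 [ 539. -126.   85.] [252. 171.]
spacer_center 0.48 [ 539. -219.   63.] [222. 164.]
rack 0.69 [ 568. -197.   31.] [224. 182.]
rack 0.18 [ 763. -121.    9.] [202. 252.]
lamp_stand 0.64 [597. 224.  59.] [374. 255.]
shutter_knob 0.54 [575. 254. 115.] [398. 239.]
spanner 0.64 [ 766. -120.   10.] [202. 253.]
vee_block 0.57 [802. 143.  30.] [295. 319.]
side 348.4929484135503 0.030091722608465474 [ 200. -494.  684.]
bush 0.98 [ 507. -328.   67.] [321. 302.]
bush 0.95 [ 475. -438.   48.] [356. 365.]
bush 0.83 [ 662. -366.   49.] [383. 274.]
bush 0.65 [ 406. -328.   48.] [282. 342.]
bush 0.32 [ 527. -237.   66.] [294. 265.]
bush 0.3 [553. 171.  59.] [195. 166.]
sleeve_center 0.75 [ 529. -146.   88.] [265. 232.]
sleeve_center 0.44 [ 515. -260.   45.] [297. 282.]
spacer_center 0.6 [ 526. -232.   64.] [292. 265.]
rack 0.81 [ 517. -257.   43.] [297. 281.]
rack 0.47 [551. 171.  61.] [194. 165.]
lamp_stand 0.87 [557. 169.  62.] [196. 165.]
spanner 0.82 [ 762. -140.    9.] [328. 204.]
vee_block 0.69 [791. 121.  26.] [270. 149.]
0.9 [ 3.11122650e+00 -4.34998610e-01  5.67387626e-05]
[[ 0.96 -0.27  0.  ]
 [-0.27 -0.96 -0.  ]
 [ 0.    0.   -1.  ]]
{'fx': 333.7628767346461, 'fy': 333.7628767346461, 'cx': 260.5455579101456, 'cy': 193.58082743369786, 'k1': -0.050585759648408286, 'tool_from_camera': array([[-5.04936131e-04,  9.52955637e-01,  3.03109385e-01,
         7.70062964e+01],
       [ 9.99999194e-01,  8.34187687e-04, -9.56777152e-04,
         1.90099319e-02],
       [-1.16461630e-03,  3.03108658e-01, -9.52955290e-01,
        -1.64433471e+02],
       [ 0.00000000e+00,  0.00000000e+00,  0.00000000e+00,
         1.00000000e+00]])}
```

View pics/a.png

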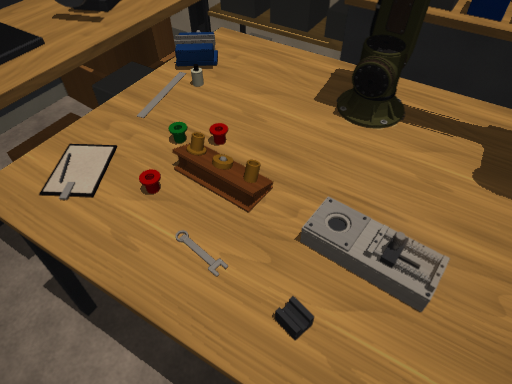

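View pics/b.png

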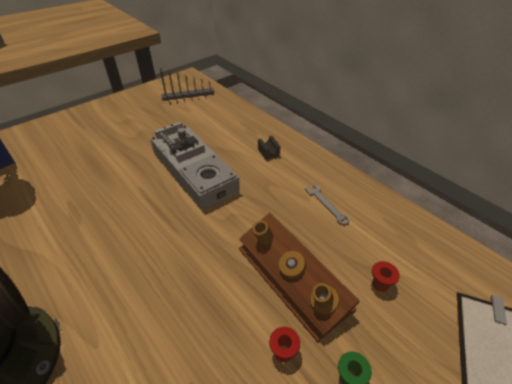

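Candidates for the bush: the brass part on the rack at scene (197,143) / side (322,298). The look-alikes are green (178,130), red (218,130) and red (150,180). Only the brass one is on the rack, with flange and barrel. The sleeve is at (252,171) and the spacer at (222,161). I'll fit the rack and lamp poses to the masks and confirm in a crop.

```bash
cat > fit.py <<'E'
from h import *
from scipy.optimize import minimize
def hull(n,P):
    m=np.zeros((384*4,512*4),np.uint8); q=(proj(n,P)*4+2).round().astype(np.int32)
    cv2.fillConvexPoly(m,cv2.convexHull(q),1); return m
def iou(a,b): return (a&b).sum()/max(1,(a|b).sum())
def place(p,L): 
    c,s=np.cos(p[2]),np.sin(p[2]); return L@np.array([[c,s,0],[-s,c,0],[0,0,1]])+[p[0],p[1],0]
t=np.tan(np.radians(20)); C=np.array
rackL=C([[x,y,z] for x in(-55,55) for y in(-140,140) for z in(0,50+t*x)])
lampL=C([[x,y,z] for x in(-60,60) for y in(-150,150) for z in(0,60)])
ax=C([-np.sin(np.radians(20)),0,np.cos(np.radians(20))])
def bushL(y):
    a=np.linspace(0,6.28,40); u=C([0,1,0]); v=np.cross(ax,u); ring=lambda r,h: C([0,y,50])+ax*h+r*(np.outer(np.cos(a),u)+np.outer(np.sin(a),v))
    return [np.vstack([ring(28,0),ring(28,8)]),np.vstack([ring(18,8),ring(18,50)])]
E
python3 - <<'E'
from fit import *
M={}
for n in('scene','side'):
    for t_ in('rack','lamp_stand','bush'):
        rs=optics.masks_of(n,t_)
        if t_=='bush':
            tgt=C([196,146]) if n=='scene' else C([322,300])
            rs=sorted(rs,key=lambda r:np.hypot(*(np.argwhere(r['pixels']).mean(0)[::-1]-tgt)))
        if rs:
            m=np.asarray(rs[0]['pixels']).astype(np.uint8); print(n,t_,round(rs[0]['confidence'],2),m.sum(),np.argwhere(m).mean(0)[::-1].round()); M[n,t_]=cv2.resize(m,None,fx=4,fy=4,interpolation=0)
np.savez('m.npz',**{a+'-'+b:v for (a,b),v in M.items()})
def fit(parts,key,p0,ns=('scene','side')):
    def f(p):
        e=0
        for n in ns:
            if (n,key) in M:
                m=0
                for L in parts: m=m|hull(n,place(p,L))
                e-=iou(m,M[n,key])
        return e
    S=C(p0)+C([[0,0,0],[15,0,0],[0,15,0],[0,0,.1]])
    r=minimize(f,p0,method='Nelder-Mead',options=dict(initial_simplex=S,maxfev=150)); return r.x.round(3),round(r.fun,3)
for yaw in(0,np.pi): print('rack',fit([rackL]+ (bushL(95) if 0 else []),'rack',[535,-222,yaw]))
for ns in(('scene',),('side',)): print('rack',ns,fit([rackL],'rack',[535,-222,0],ns))
print('lamp',fit([lampL],'lamp_stand',[575,200,0])); print('lamp',fit([lampL],'lamp_stand',[575,200,-.3]))
for yaw in(0,np.pi): print('bush',fit([l for l in bushL(-95 if yaw==0 else 95)],'bush',[535,-222,yaw]))
a=cv2.imread('pics/a.png');b=cv2.imread('pics/b.png')
cv2.imwrite('pics/c.png',np.hstack([cv2.resize(a[120:220,160:285],None,fx=3.2,fy=3.2,interpolation=2),cv2.resize(b[205:340,235:360],(400,320+0),interpolation=2)]))
E
```

```text
scene rack 0.24 704 [380. 244.]
scene lamp_stand 0.93 8300 [375. 252.]
scene bush 0.72 335 [197. 144.]
side rack 0.9 5359 [297. 278.]
side lamp_stand 0.97 4112 [194. 165.]
side bush 0.92 619 [324. 299.]
rack (array([ 5.34187e+02, -2.23472e+02, -1.31000e-01]), np.float64(-0.671))
rack (array([ 541.822, -223.83 ,    3.045]), np.float64(-0.72))
rack ('scene',) (array([ 535., -222.,    0.]), np.float64(0.0))
rack ('side',) (array([ 5.34187e+02, -2.23472e+02, -1.31000e-01]), np.float64(-0.671))
lamp (array([ 5.66814e+02,  2.11128e+02, -8.80000e-02]), np.float64(-1.863))
lamp (array([ 5.68044e+02,  2.11328e+02, -8.80000e-02]), np.float64(-1.865))
bush (array([ 5.19681e+02, -2.27413e+02,  4.10000e-02]), np.float64(-1.763))
bush (array([ 501.005, -232.211,    3.24 ]), np.float64(-1.303))
```

View pics/c.png

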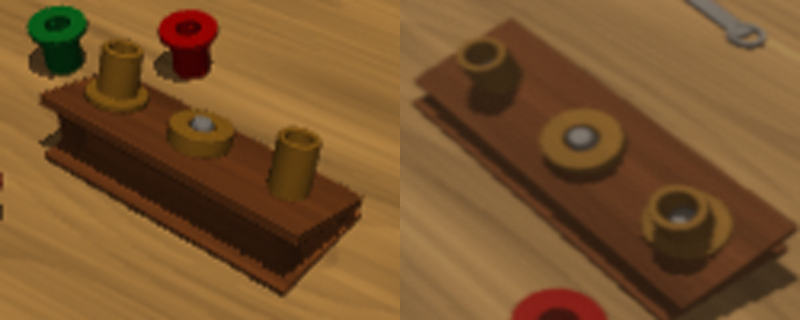

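The crop shows the brass flanged bush at the far -y end of the rack, spacer in the middle, sleeve at the +y end. The board is high on +x and leans towards the robot, with rack yaw about -0.1. I'll move above the bush.

play_rows(plan=[[0, 0, 0, 0, -0.17], [0, 35, 42, 0, 0], [0, 35, 42, 0, 0], [0, 35, 42, 0, 0], [0, 30, 48, 0, 0], [0, 25, 48, 0, 0], [0, 25, 48, 0, 0], [0, 25, 48, 0, 0], [0, 25, 48, 0, 0], [0, 25, 48, 0, 0], [0, 25, 48, 0, 0], [0, 25, 48, 0, 0]], squeeze=20)

```text
time_s: 2.7
position: [418.2, 34.9, 209.4]
orientation: [-3.136, 0.169, -0.002]
wrist_force: [0.9, 0.8, 0.6]
opening: 1.001
finger_force: 0.0
```

play_rows(plan=[[0, 25, 48, 0, 0], [0, 25, 48, 0, 0], [0, 25, 48, 0, 0], [0, 20, 48, 0, 0], [0, 20, 48, 0, 0], [0, 20, 48, 0, 0], [0, 10, 40, 0, 0], [0, 5, 13, 0, 0], [0, 0, 0, 0, 0]])

```text
time_s: 3.82
position: [530.2, -318.9, 208.4]
orientation: [-3.137, 0.171, 0.001]
wrist_force: [0.0, 0.3, -0.4]
opening: 1.0
finger_force: 0.0
```

```bash
python3 - <<'E'
from h import *
s=sensors.read_state(); print(s['time_s'],np.round(s['position'],1),np.round(s['orientation'],3),np.round(s['q'],2))
im=snap('wrist','d.png')
for t in('bush','sleeve_center','spacer_center','rack'):
    for r in optics.look_for('wrist',t)[:2]: print(t,round(r['confidence'],2),np.round(r['centre'],1),proj('wrist',r['centre']).round())
E
```

```text
3.825 [ 530.2 -318.9  208.4] [-3.137e+00  1.710e-01  1.000e-03] [-0.22  0.09  0.14 -0.   -1.62  1.68]
bush 0.95 [ 522.7 -322.3   77.5] [266. 183.]
bush 0.85 [ 464.3 -441.6   51.9] [385. 218.]
sleeve_center 0.81 [ 534.6 -142.2   83.9] [ 72. 193.]
spacer_center 0.95 [ 534.3 -236.    64.9] [175. 177.]
rack 0.71 [ 558.7 -234.4   54.6] [172. 151.]
```

View pics/d.png

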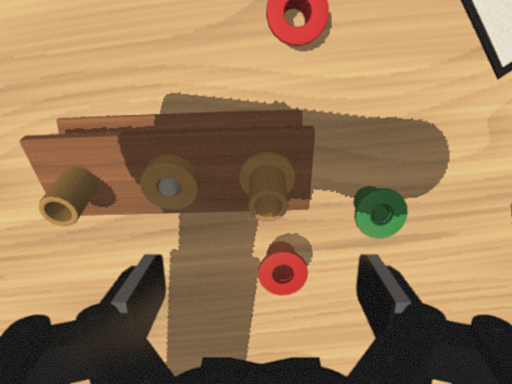

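The wrist picture shows the bush's upper rim centred near (269,204), the sleeve's rim near (59,211) and the spacer's pin top near (168,187). The rack's edges are nearly parallel to the image rows.

```bash
python3 - <<'E'
from fit import *
h=50+50*np.cos(np.radians(20)); B=onz('wrist',(269,204),h); S=onz('wrist',(59,211),h); P=onz('wrist',(168,187),70.7)
print(B,S,P,np.linalg.norm(B-S)); d=S-B; yaw=np.arctan2(-d[0],d[1]); mid=(B+S)/2
print('yaw',yaw); ux=C([np.cos(yaw),np.sin(yaw),0]); print('rack c',mid+17.1*ux,'from spacer',P+7.5*ux)
# fit bush+mask
rs=sorted(optics.masks_of('wrist','bush'),key=lambda r:np.hypot(*(np.argwhere(r['pixels']).mean(0)[::-1]-[267,185])))
m=cv2.resize(rs[0]['pixels'].astype(np.uint8),None,fx=4,fy=4,interpolation=0)
def f(p):
    q=[p[0],p[1],yaw]; a=0
    for L in bushL(0): a=a|hull('wrist',place(q,L))
    return -iou(a,m)
r=minimize(f,[(B+17.1*ux)[0],B[1]],method='Nelder-Mead',options=dict(initial_simplex=[[520,-320],[535,-320],[520,-305]]));print('pin base',r.x,r.fun, 'from rim',(B+17.1*ux))
E
```

```text
[ 509.15200996 -322.9149368    96.98463104] [ 522.57755119 -133.9093267    96.98463104] [ 527.16534279 -228.87958348   70.7       ] 189.48183503489878
yaw -0.07091339400963553
rack c [ 532.92180312 -229.62373473   96.98463104] from spacer [ 534.64649304 -229.41098829   70.7       ]
pin base [ 523.69899243 -323.02544415] -0.9547285516743822 from rim [ 526.20903251 -324.12653978   96.98463104]
```

play_rows(plan=[[0, -16.7, 5, 0, -0.038], [0, 0, 0, 50, 0], [0, 0, 0, 50, 0], [0, 0, 0, 30, 0], [0, 0, 0, 13, 0], [0, 0, 0, 0, 0]])

```text
time_s: 4.88
position: [513.2, -321.5, 66.1]
orientation: [3.139, -0.109, -0.001]
wrist_force: [-0.2, -0.9, -0.2]
opening: 1.006
finger_force: 0.0
```

```bash
python3 - <<'E'
from h import *
s=sensors.read_state(); print(np.round(s['position'],1),np.round(s['orientation'],3))
im=snap('wrist','e.png')
E
```

```text
[ 513.2 -321.5   66.1] [ 3.139e+00 -1.090e-01 -1.000e-03]
```

View pics/e.png

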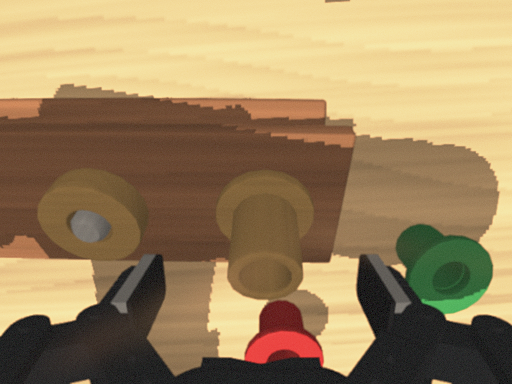

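The fingers straddle the barrel, whose rim is at (265,273), midway between the fingers. I'll check the rim position and then close.

```bash
python3 - <<'E'
from h import *
print(onz('wrist',(265,273),97),proj('wrist',np.array([[513.2,-321.5,66],[513.2,-321.5,85],[513.2,-321.5,97]])))
E
```

```text
[ 509.34299544 -323.63869434   97.        ] [[259.77268213 237.02648593]
 [259.77195039 253.50398903]
 [259.77152729 265.90554144]]
```

play_rows(plan=[[120, 0, 0, 0, 0], [200, 0, 0, 0, 0], [255, 0, 0, 0, 0], [255, 0, 0, 0, 0], [255, 0, 0, 0, 0], [255, 0, 0, 0, 0]], squeeze=28)

```text
time_s: 5.68
position: [513.3, -322.0, 66.7]
orientation: [3.139, -0.11, 0.001]
wrist_force: [-1.4, 0.4, 4.8]
opening: 0.392
finger_force: 29.6
```

play_rows(plan=[[255, -1.4, 0, -3.8, 0], [255, -2.7, 0, -7.5, 0], [255, -2.7, 0, -7.5, 0], [255, -2.7, 0, -7.5, 0], [255, -2.7, 0, -7.5, 0], [255, 0, 0, -30, 0], [255, 0, 0, -30, 0], [255, 0, 0, -30, 0], [255, 0, 0, 0, 0]])

```text
time_s: 6.8
position: [501.9, -321.5, 193.3]
orientation: [3.138, -0.11, 0.008]
wrist_force: [-0.0, -0.2, -2.9]
opening: 0.387
finger_force: 28.9
```

```bash
python3 - <<'E'
from h import *
s=sensors.read_state(); print(s['time_s'],np.round(s['position'],1),s['wrist_force'])
w=snap('wrist','f1.png'); b=snap('side','f2.png')
p=proj('side',np.array(s['position'])).round().astype(int); print(p)
c=b[max(0,p[1]-60):p[1]+60,max(0,p[0]-50):p[0]+50]
cv2.imwrite('pics/f.png',np.hstack([w[:,100:420],cv2.resize(c,(320,384),interpolation=2)])[:,:,::-1])
E
```

```text
6.8 [ 501.9 -321.5  193.3] [-0.02641728 -0.20791157 -2.8512068 ]
[326 264]
```

View pics/f.png

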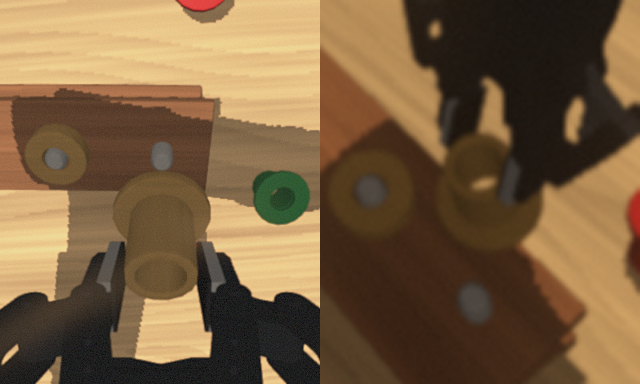

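The bush is held, tilted as it left the pin, and the pin behind it is clear. Next I go to a viewing place short of the pocket.

play_rows(plan=[[255, -2, -20, -5, 0], [255, -5, -40, -5, 0], [255, -5, -46, 0, 0], [255, -5, -46, 0, 0], [255, -5, -46, 0, 0], [255, -5, -46, 0, 0], [255, -5, -46, 0, 0], [255, -5, -46, 0, 0], [255, -5, -46, 0, 0], [255, -5, -35, 0, 0], [255, -5, -17, 0, 0], [255, 0, 0, 0, 0]])

```text
time_s: 8.4
position: [478.6, 116.5, 199.2]
orientation: [3.139, -0.106, -0.001]
wrist_force: [-0.3, -0.3, -2.6]
opening: 0.392
finger_force: 28.9
```

```bash
python3 - <<'E'
from h import *
s=sensors.read_state(); print(s['time_s'],np.round(s['position'],1),np.round(s['orientation'],3),s['opening'])
w=snap('wrist','g.png')
for t in('lamp_stand','pocket','knob_center','bush'):
    for r in optics.look_for('wrist',t)[:2]: print(t,round(r['confidence'],2),np.round(r['centre'],1),proj('wrist',r['centre']).round())
E
```

```text
8.4 [478.6 116.5 199.2] [ 3.139e+00 -1.060e-01 -1.000e-03] 0.39183314260833635
lamp_stand 0.74 [571.4 201.1  68.2] [151.  77.]
pocket 0.67 [573.  197.6  62.6] [157.  76.]
pocket 0.19 [545.1 -98.8  40.3] [480.  86.]
knob_center 0.92 [570.2 249.4 121.5] [61. 84.]
bush 0.71 [485.8 114.3 212.7] [261. 237.]
```

View pics/g.png

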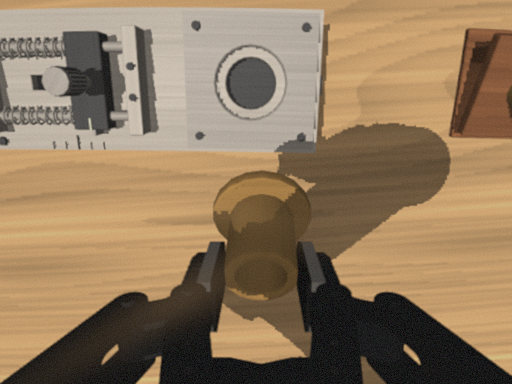

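The pocket's ring is centred near (251,82), the knob top near (64,81), and the half mark near (92,125). The bush is still tilted towards the robot. I'll work out the positions.

```bash
python3 - <<'E'
from fit import *
w=cv2.imread('pics/g.png'); g=cv2.cvtColor(w,6)
m=np.asarray(g[35:130,205:300]); _,b=cv2.threshold(m,0,255,cv2.THRESH_OTSU)
for pts in (C([[196,25],[303,27],[302,137],[199,135]]),):
    Q=C([onz('wrist',p,66) for p in pts]); print(Q.round(1),Q.mean(0))
print('ring top66',onz('wrist',(250.5,82),66),'diam',np.linalg.norm(onz('wrist',(215,82),66)-onz('wrist',(286,82),66)))
d=(Q[0]+Q[3]-Q[1]-Q[2]); print('yaw',np.arctan2(-d[0],d[1]))
print('knob',onz('wrist',(64,81),124))
# bush pose in tool: x, z of axis at flange, tilt
s=sensors.read_state(); yaw=-.068
M=cv2.resize(max(optics.masks_of('wrist','bush'),key=lambda r:r['confidence'])['pixels'].astype(np.uint8),None,fx=4,fy=4,interpolation=0)
def parts(p):
    th=p[0]; a_=C([-np.sin(th),0,np.cos(th)]); v=C([np.cos(th),0,np.sin(th)]); u=C([0,1,0]); a=np.linspace(0,6.28,40)
    o=C([p[1],p[2],p[3]]); ring=lambda r,h: place([*s['position'][:2],yaw],o+a_*h+r*(np.outer(np.cos(a),u)+np.outer(np.sin(a),v)))+[0,0,s['position'][2]]
    return np.vstack([ring(28,0),ring(28,8)]),np.vstack([ring(18,8),ring(18,50)])
def f(p):
    A=0
    for P in parts([p[0],p[1],p[2],-16.7+0*p[0]]): A=A|hull('wrist',P)
    return -iou(A,M)
r=minimize(f,[.35,12,0],method='Nelder-Mead',options=dict(initial_simplex=[[.35,12,0],[.2,12,0],[.35,6,0],[.35,12,3]])); print(np.degrees(r.x[0]),r.x,r.fun)
E
```

```text
[[609.8 158.3  66. ]
 [601.9  71.   66. ]
 [511.7  75.3  66. ]
 [520.1 166.7  66. ]] [560.87396067 117.82066783  66.        ]
ring top66 [561.68125131 117.34452003  66.        ] diam 60.515875693490045
yaw -0.0909242869874219
knob [571.95704075 245.43203336 124.        ]
24.36199570262661 [ 0.42519704 10.32067905  0.08242727] -0.9417848520509057
```

play_rows(plan=[[255, 25, -3, 0, 0], [255, 35, -4, 20, 0], [255, 11.5, 0.3, 40, 0], [255, 0, 0, 35, 0], [255, 0, 0, 9, 0], [255, 0, 0, 0, 0]], squeeze=24)

```text
time_s: 9.45
position: [551.4, 116.9, 96.4]
orientation: [3.139, -0.11, 0.001]
wrist_force: [-0.9, -0.1, -1.1]
opening: 0.394
finger_force: 28.9
```

```bash
python3 - <<'E'
from h import *
s=sensors.read_state(); print(s['time_s'],np.round(s['position'],1),np.round(s['orientation'],3),s['opening'])
w=snap('wrist','k.png'); b=snap('side','k2.png')
cv2.imwrite('pics/k3.png',np.hstack([cv2.resize(w[100:340,150:380],(480,500)),cv2.resize(b[130:220,180:260],(320,500),interpolation=2)][:2])[:,:,::-1])
for P in([561.2,117.6,66],): print(proj('wrist',np.array(P)),proj('side',np.array(P)))
E
```

```text
9.45 [551.4 116.9  96.4] [ 3.139e+00 -1.100e-01  1.000e-03] 0.39448206571931926
[259.31338458 202.08814839] [208.26136448 172.26267965]
```

View pics/k3.png

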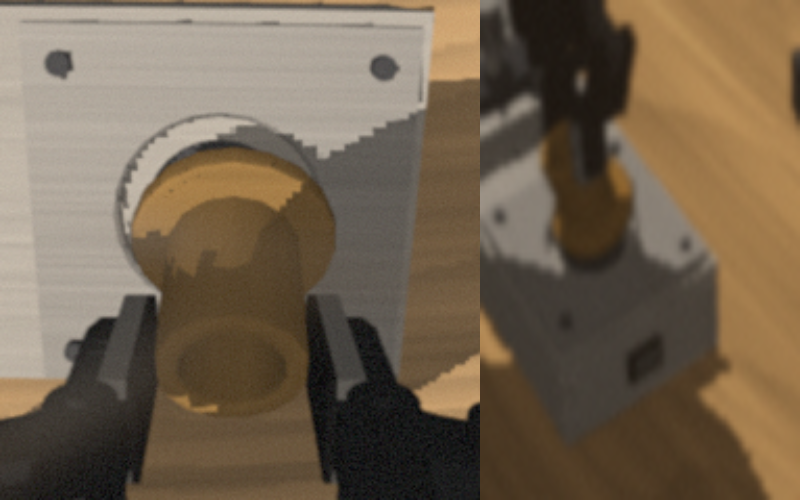

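The flange is over the pocket but looks a few mm towards -y (right in the picture). The pocket's left edge is at crop col 117, the flange edges at 133 and 335, and the two screws at 58 and 383. I'll quantify it.

```bash
python3 - <<'E'
from fit import *
s=sensors.read_state(); tp=C(s['position']); Rm=R.from_rotvec(s['orientation']).as_matrix()
f=lambda u,v:(150+u*230/480,100+v*240/500)
tool=lambda P:((P-tp)@Rm).round(1)
A,B=onz('wrist',f(58,63),66),onz('wrist',f(383,67),66); d=A-B; d/=np.linalg.norm(d); n=C([d[1],-d[0],0])
print('screws',tool(A),tool(B),np.linalg.norm(A-B),'pocket',tool((A+B)/2-n*45.3),(A+B)/2-n*45.3)
print('ring left/apex',tool(onz('wrist',f(117,200),66)),tool(onz('wrist',f(218,113),66)))
for z in(74,78,80): print('flange L,R',z,tool(onz('wrist',f(133,215),z)),tool(onz('wrist',f(335,215),z)))
print('rim',tool(onz('wrist',f(232,362),120)))
E
```

```text
screws [ 53.4 -48.4  32.2] [52.2 42.9 32.1] 91.25091644064781 pocket [ 7.5 -3.3 32. ] [559.96827815 120.3359395   66.        ]
ring left/apex [ 12.9 -33.7  32.1] [39.1 -3.5 32.1]
flange L,R 74 [ 11.  -27.9  24. ] [11. 30. 24.]
flange L,R 78 [ 12.4 -27.4  20.1] [12.4 29.4 20. ]
flange L,R 80 [ 13.1 -27.1  18.1] [13.1 29.  18. ]
rim [ -9.2   0.3 -22. ]
```

play_rows(plan=[[255, -2.7, -4.2, 0, 0], [255, 0, 0, 3, 0], [255, 0, 0, 3, 0], [255, 0, 0, 1.5, 0], [255, 0, 0, 0, 0]], squeeze=20)

```text
time_s: 10.18
position: [548.7, 121.6, 87.9]
orientation: [3.139, -0.11, -0.001]
wrist_force: [0.6, 0.3, -1.3]
opening: 0.395
finger_force: 28.9
```

play_rows(plan=[[255, 0, 0, 1, 0], [255, 0, 0, 1, 0], [255, 0, 0, 0, 0]])

```text
time_s: 10.55
position: [548.8, 121.7, 86.1]
orientation: [3.14, -0.11, -0.0]
wrist_force: [-0.4, -0.2, -2.4]
opening: 0.394
finger_force: 28.9
```

play_rows(plan=[[255, 0, 0, 1, 0], [255, 0, 0, 0.5, 0], [255, 0, 0, 0, 0]])

```text
time_s: 10.92
position: [549.3, 121.7, 85.6]
orientation: [-3.14, 0.11, -0.003]
wrist_force: [0.8, -0.1, 3.4]
opening: 0.394
finger_force: 29.4
```

play_rows(plan=[[255, 2, 0, 0.8, 0], [255, 2, 0, 1.0, 0], [255, 2, 0, 1.1, 0], [255, 0, 0, 0, 0]])

```text
time_s: 11.42
position: [555.8, 121.3, 83.5]
orientation: [-3.139, 0.11, -0.004]
wrist_force: [-0.6, -0.4, 7.3]
opening: 0.392
finger_force: 30.1
```

play_rows(plan=[[255, 2, 0, 1.2, 0], [255, 2, 0, 1.3, 0], [255, 1.5, 0, 1.2, 0], [255, 0, 0, 0, 0]])

```text
time_s: 11.92
position: [562.0, 120.9, 80.5]
orientation: [-3.139, 0.109, -0.007]
wrist_force: [1.3, -0.7, 9.1]
opening: 0.385
finger_force: 30.8
```

```bash
python3 - <<'E'
from h import *
s=sensors.read_state(); print(s['time_s'],np.round(s['position'],1),s['wrist_force'].round(1),s['wrist_torque'])
w=snap('wrist','l.png'); b=snap('side','l2.png')
cv2.imwrite('pics/l3.png',np.hstack([cv2.resize(w[100:340,150:380],(480,500)),cv2.resize(b[130:220,180:260],(320,500),interpolation=2)][:2])[:,:,::-1])
E
```

```text
11.925 [562.  120.9  80.5] [ 1.3 -0.7  9.1] [-0.36425775 -0.23780202  0.01305688]
```

View pics/l3.png

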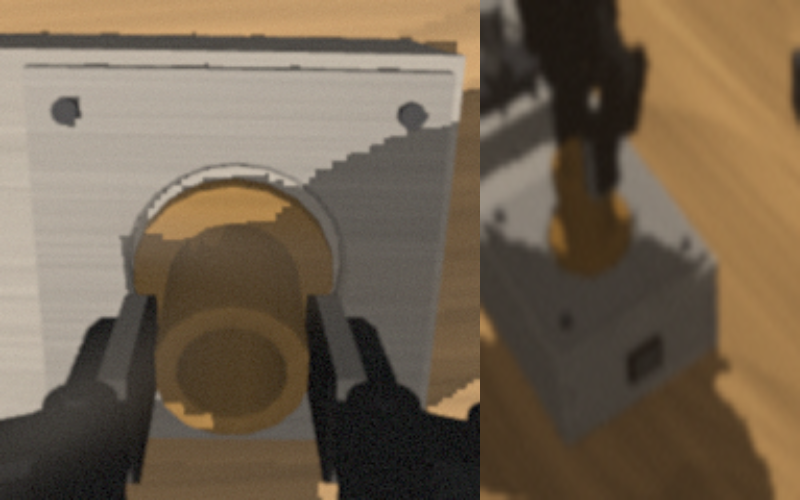

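Well centred across the fingers and almost flat; one fit for the remaining tilt.

```bash
cat > tilt.py <<'E'
from fit import *
s=sensors.read_state(); tp=C(s['position']); yaw=-.07
optics.snapshot('wrist')
M=cv2.resize(max(optics.masks_of('wrist','bush'),key=lambda r:r['confidence'])['pixels'].astype(np.uint8),None,fx=4,fy=4,interpolation=0)
def rings(p):
    th=p[0]; a_=C([-np.sin(th),0,np.cos(th)]); v=C([np.cos(th),0,np.sin(th)]); u=C([0,1,0]); a=np.linspace(0,6.28,40)
    o=C([p[1],p[2],60+28*abs(np.sin(th))]); ring=lambda r,h: place([*tp[:2],yaw],o+a_*h+r*(np.outer(np.cos(a),u)+np.outer(np.sin(a),v)))
    return np.vstack([ring(28,0),ring(28,8)]),np.vstack([ring(18,8),ring(18,50)])
def f(p):
    A=0
    for P in rings(p): A=A|hull('wrist',P)
    return -iou(A,M)
best=min((minimize(f,x,method='Nelder-Mead',options=dict(initial_simplex=[x,[x[0]+.1,*x[1:]],[x[0],x[1]+4,x[2]],[x[0],x[1],x[2]+3]])) for x in([.1,0,0],[-.03,0,0])),key=lambda r:r.fun)
print('tilt deg',np.degrees(best.x[0]),'x,y',best.x[1:],best.fun, M.sum()/16)
E
python3 tilt.py
```

```text
tilt deg 1.9140469837031322 x,y [-3.64699382 -0.29637455] -0.9416239293644919 9016.0
```

play_rows(plan=[[255, 0.5, 0, 1, 0], [255, 0, 0, 1, 0], [255, 0, 0, 0, 0]])

```text
time_s: 12.5
position: [563.4, 120.8, 79.7]
orientation: [-3.139, 0.109, -0.011]
wrist_force: [1.8, -1.2, 10.3]
opening: 0.394
finger_force: 31.3
```

```bash
python3 tilt.py
```

```text
tilt deg 0.7547744638190643 x,y [-4.88170197 -0.20209586] -0.9373159444678166 8851.0
```

play_rows(plan=[[255, 0, 0, 1, 0], [255, 0, 0, 1, 0], [255, 0, 0, 0, 0]])

```text
time_s: 12.98
position: [564.4, 120.7, 79.0]
orientation: [-3.139, 0.109, -0.015]
wrist_force: [3.4, -2.3, 14.4]
opening: 0.393
finger_force: 31.8
```

```bash
python3 tilt.py
```

```text
tilt deg -0.6294331050270251 x,y [-5.7567102  -0.25233285] -0.9246061768758951 8568.0
```

play_rows(plan=[[255, 0, 0, -1.5, 0], [255, 0, 0, 0, 0], [150, 0, 0, 0, 0], [140, 0, 0, 0, 0], [125, 0, 0, 0, 0], [100, 0, 0, 0, 0], [60, 0, 0, 0, 0], [60, 0, 0, 0, 0]])

```text
time_s: 14.08
position: [560.7, 120.9, 75.6]
orientation: [3.14, -0.11, -0.0]
wrist_force: [-0.6, 0.2, -0.1]
opening: 0.764
finger_force: 0.0
```

```bash
python3 tilt.py; python3 -c "
from h import *
s=sensors.read_state();print(s['position'].round(1),s['opening'])"
```

```text
tilt deg -6.916623151924434 x,y [-1.67689054 -0.25677739] -0.9448485684809536 9017.0
[560.7 120.9  75.6] 0.762020028856074
```

play_rows(plan=[[40, 0, 0, -10, 0], [0, 0, 0, -40, 0], [0, 0, 0, -50, 0], [0, -20, -30, -25, 0], [0, -30, -30, 0, 0], [0, 0, -20, 0, 0], [0, 0, 0, 0, 0]])

```text
time_s: 15.05
position: [516.5, 205.2, 200.7]
orientation: [3.14, -0.107, -0.0]
wrist_force: [0.1, -0.6, -0.2]
opening: 1.002
finger_force: 0.0
```

```bash
python3 - <<'E'
from fit import *
s=sensors.read_state(); print(s['time_s'],s['position'].round(1),s['orientation'].round(3))
w=snap('wrist','n.png'); b=snap('side','n2.png')
cv2.imwrite('pics/n3.png',np.hstack([w[:300],cv2.resize(b[130:220,165:245],(266,300),interpolation=2)])[:,:,::-1])
for P in([560,119.8,60],[560,119.8,110]): print(proj('wrist',C(P)),proj('side',C(P)))
for t_ in('knob_center','bush'):
    for r in optics.look_for('wrist',t_)[:2]: print(t_,round(r['confidence'],2),np.round(r['centre'],1),proj('wrist',r['centre']).round())
E
```

```text
15.05 [516.5 205.2 200.7] [ 3.14  -0.107 -0.   ]
[349.86932251 120.4594341 ] [207.62308682 173.72147857]
[366.79601216 126.70504601] [205.80404669 159.24981504]
knob_center 0.73 [574.2 252.5 124.2] [186. 122.]
bush 0.7 [557.4 122.5  83.8] [353. 127.]
```

View pics/n3.png

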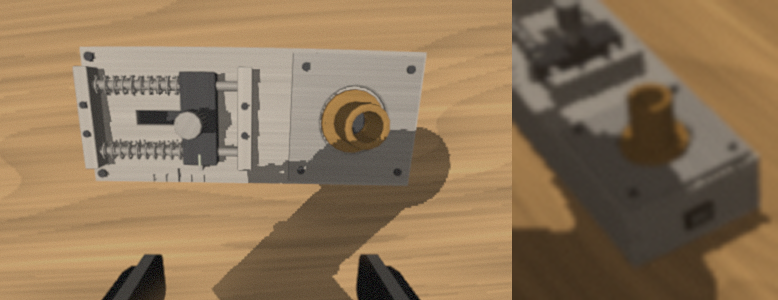

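The bush stands upright in the pocket, rim at (366,125) as predicted for a seated one at (366.8,126.7). The knob top is at (187,125), and the shutter index is at the shut mark. One numeric check of the seating and of the knob's position.

```bash
python3 - <<'E'
from fit import *
optics.snapshot('wrist');optics.snapshot('side')
M={n:cv2.resize(min(optics.masks_of(n,'bush'),key=lambda r:np.hypot(*(np.argwhere(r['pixels']).mean(0)[::-1]-c)))['pixels'].astype(np.uint8),None,fx=4,fy=4,interpolation=0) for n,c in(('wrist',(355,123)),('side',(207,168)))}
a=np.linspace(0,6.28,40)
def f(p,ns):
    z=C([p[2],p[3],1]); z/=np.linalg.norm(z); u=np.cross(z,[1,0,0]); u/=np.linalg.norm(u); v=np.cross(z,u); o=C([p[0],p[1],60+28*np.hypot(p[2],p[3])])
    ring=lambda r,h:o+z*h+r*(np.outer(np.cos(a),u)+np.outer(np.sin(a),v)); e=0
    for n in ns: e-=iou(hull(n,np.vstack([ring(28,0),ring(28,8)]))|hull(n,np.vstack([ring(18,8),ring(18,50)])),M[n])
    return e
x=C([560,120,0,0]); S=[x,x+[4,0,0,0],x+[0,4,0,0],x+[0,0,.1,0],x+[0,0,0,.1]]
for ns in(('wrist',),('wrist','side')):
    r=minimize(f,x,args=(ns,),method='Nelder-Mead',options=dict(initial_simplex=S,maxfev=250)); print(ns,r.x.round(3),r.fun,f(x,ns))
for uv in((187,125),): print('knob',onz('wrist',uv,124))
print('screws centre',np.mean([onz('wrist',p,66) for p in((306,66),(411,70),(397,172),(300,170))],0))
s=sensors.read_state(); Rm=R.from_rotvec(s['orientation']).as_matrix(); K=onz('wrist',(187,125),124); print('knob in tool',(K-s['position'])@Rm)
g=cv2.imread('pics/n.png',0); print(g[172,150:210])
E
```

```text
Traceback (most recent call last):
numpy._core._exceptions._UFuncOutputCastingError: Cannot cast ufunc 'divide' output from dtype('float64') to dtype('int64') with casting rule 'same_kind'
```

```bash
python3 - <<'E'
from fit import *
optics.snapshot('wrist');optics.snapshot('side')
M={n:cv2.resize(min(optics.masks_of(n,'bush'),key=lambda r:np.hypot(*(np.argwhere(r['pixels']).mean(0)[::-1]-c)))['pixels'].astype(np.uint8),None,fx=4,fy=4,interpolation=0) for n,c in(('wrist',(355,123)),('side',(207,168)))}
a=np.linspace(0,6.28,40)
def f(p,ns):
    z=C([p[2],p[3],1.]); z=z/np.linalg.norm(z); u=np.cross(z,[1,0,0]); u/=np.linalg.norm(u); v=np.cross(z,u); o=C([p[0],p[1],60+28*np.hypot(p[2],p[3])])
    ring=lambda r,h:o+z*h+r*(np.outer(np.cos(a),u)+np.outer(np.sin(a),v)); e=0
    for n in ns: e-=iou(hull(n,np.vstack([ring(28,0),ring(28,8)]))|hull(n,np.vstack([ring(18,8),ring(18,50)])),M[n])
    return e
x=C([560,120,0,0.]); S=[x,x+[4,0,0,0],x+[0,4,0,0],x+[0,0,.1,0],x+[0,0,0,.1]]
for ns in(('wrist',),('wrist','side')):
    r=minimize(f,x,args=(ns,),method='Nelder-Mead',options=dict(initial_simplex=S,maxfev=250)); print(ns,r.x.round(3),r.fun,f(x,ns))
print('screws centre',np.mean([onz('wrist',p,66) for p in((306,66),(411,70),(397,172),(300,170))],0))
s=sensors.read_state(); Rm=R.from_rotvec(s['orientation']).as_matrix(); K=onz('wrist',(187,125),124); print('knob',K,'in tool',(K-s['position'])@Rm)
E
```

```text
('wrist',) [5.59867e+02 1.20887e+02 2.40000e-02 1.90000e-02] -0.9234008210814415 -0.8955308413139739
('wrist', 'side') [5.59867e+02 1.20887e+02 2.40000e-02 1.90000e-02] -0.9234008210814415 -0.8955308413139739
screws centre [559.27448764 117.98355115  66.        ]
knob [571.75678148 252.62494316 124.        ] in tool [ 51.7364397  -52.37415168  76.61955788]
```

play_rows(plan=[[0, 25, -26, 0, 0.022], [0, 26, -26.6, 20, 0], [0, 0, 0, 45, 0], [0, 0, 0, 30, 0], [0, 0, 0, 12, 0], [0, 0, 0, 0, 0]], squeeze=50)

```text
time_s: 16.4
position: [571.5, 252.3, 93.7]
orientation: [3.138, -0.144, -0.0]
wrist_force: [-0.4, -0.2, 0.3]
opening: 1.0
finger_force: 0.0
```

```bash
python3 - <<'E'
from fit import *
optics.snapshot('wrist'); s=sensors.read_state(); Rm=R.from_rotvec(s['orientation']).as_matrix(); print(s['time_s'],s['position'].round(1),s['orientation'].round(3))
for t_ in('knob_center',):
    for r in optics.look_for('wrist',t_)[:2]: print(t_,round(r['confidence'],2),np.round(r['centre'],1),((r['centre']-s['position'])@Rm).round(1))
    for r in optics.masks_of('wrist',t_)[:1]:
        q=np.argwhere(r['pixels']); top=q[q[:,0]>q[:,0].max()-40]; print(q.min(0),q.max(0),q.mean(0))
E
```

```text
16.45 [572.1 252.6  95. ] [-3.138e+00  1.440e-01 -2.000e-03]
knob_center 0.76 [576.2 253.1 128.1] [  4.1  -0.9 -33.1]
[221 233] [285 279] [253.78602058 256.34391081]
```

play_rows(plan=[[120, 0, -1, 0, 0], [180, 0, 0, 0, 0], [220, 0, 0, 0, 0], [255, 0, 0, 0, 0], [255, 0, 0, 0, 0], [255, 0, 0, 0, 0], [255, 0, 0, 0, 0]])

```text
time_s: 17.42
position: [571.8, 254.3, 94.0]
orientation: [-3.137, 0.143, -0.001]
wrist_force: [-0.8, 5.2, 3.0]
opening: 0.199
finger_force: 48.9
```

play_rows(plan=[[255, 0, 1, 0, 0], [255, 0, 0, 0, 0]])

```text
time_s: 17.68
position: [571.8, 254.2, 94.0]
orientation: [-3.135, 0.143, -0.002]
wrist_force: [-0.3, 8.2, 3.5]
opening: 0.199
finger_force: 48.9
```

play_rows(plan=[[255, 0, -4, 0, 0], [255, 0, -6, 0, 0], [255, 0, -6, 0, 0], [255, 0, -6, 0, 0], [255, 0, -4, 0, 0], [255, 0, 0, 0, 0], [255, 0, 0, 0, 0]])

```text
time_s: 18.55
position: [573.6, 275.8, 93.9]
orientation: [3.133, -0.146, -0.002]
wrist_force: [-3.7, -7.3, 5.6]
opening: 0.202
finger_force: 49.4
```

play_rows(plan=[[255, 0, -2.4, 0, 0], [255, 0, 0, 0, 0], [255, 0, 0, 0, 0]])

```text
time_s: 18.92
position: [573.8, 278.0, 94.0]
orientation: [3.133, -0.146, -0.002]
wrist_force: [-4.0, -6.7, 4.9]
opening: 0.199
finger_force: 49.4
```

```bash
python3 - <<'E'
from fit import *
for k in range(3):
    w=snap('wrist','p.png'); s=sensors.read_state(); print(s['time_s'],s['position'].round(2),s['wrist_force'].round(1))
optics.snapshot('side'); 
b=snap('scene','p2.png')
# enlarged index/marks area predicted at lamp x=-52, deck 60, knob y
c,y=np.cos(-.09),-.09
P=C([[559.7+c*x-np.sin(y)*(Y+90),119.5+np.sin(y)*x+c*(Y+90),60] for x,Y in((-52,45),(-52,69))]); print(proj('wrist',P),proj('scene',P))
for r in optics.look_for('scene','bush')[:6]: print(round(r['confidence'],2),np.round(r['centre']))
E
```

```text
18.975 [573.75 278.03  93.96] [-4.4 -7.1  6.2]
19.025 [573.75 278.    93.93] [-4.5 -6.1  6. ]
19.075 [573.75 278.05  93.95] [-4.7 -5.8  5.3]
[[295.55678116 284.33541425]
 [260.62055062 284.6202492 ]] [[401.19548452 236.62225405]
 [411.50162117 241.92618427]]
0.94 [573. 122.  78.]
0.9 [ 674. -359.   51.]
0.77 [ 416. -327.   44.]
0.6 [ 475. -435.   49.]
```

Pictures are used up, so I check the index against the marks numerically from the wrist image.

```bash
python3 - <<'E'
import cv2,numpy as np
g=cv2.imread('pics/p.png',0)
for v in range(236,308,4): print(v,' '.join('%3d'%x for x in g[v:v+2,220:316:2].mean(0)))
E
```

```text
236 181 180 178 175 141 147 145 142  72  49  55  47  42  61  52  62  70  46  63  75  58  59  73  57  51  70  57  55  55  50  54  60  55  67 100  97  98  97  99  99  96  96  96  98  96  98  97 100
240 184 183 183 184 133 121 121 119  70  59  42  42  45  65  45  63  69  46  63  72  52  58  71  57  47  70  61  50  57  46  42  50  64  72  81  81  77  94  99  95  99  98  96 102  99  98  97  99
244  93 171 180  97  68  72  69  69  70  53  36  39  46  65  48  69  70  62  71  71  71  72  68  68  60  71  67  46  61  43  39  38  65  70  71  69  69  77 100  99  97  99  99  99  97 100  96 100
248 116 117 188 117  69  71  72  68  72  46  41  40  49  71  71  80  82  86  91  93  91  95  92  92  88  82  79  67  66  44  40  32  60  69  69  70  69  72  94 101  98  99 100 101 100  98 101  99
252  32  36  42  71  70  69  73  72  68  42  46  48  68  81  89  93  93  88  92  87  89  89  92  89  89  88  91  88  81  66  39  37  42  67  68  67  67  67  52  34  33  29  32  60  97 100 101 102
256  41  40  58  72  73  74  74  73  62  42  41  70  93  92  88  93  89  89  92  88  89  90  89  88  88  91  86  91  87 
[... 1727 characters left out ...]
  47  75  97  97  98 101  99  97  95  52  36  21  30  26  23  21  21  32  23  29  29  27  27  34  27  26  28  22
296  44  41  38  41  38  39  37  32  32  34  25  92  91  94  95  93  94  97  89  86  86  89  90  89  85  91  89  90  88  88  50  17  27  28  29  25  26  17  20  14  31  22  29  16  24  24  27  16
300  41  39  35  39  36  24  34  35  37  29  28  80  88  85  86  90  84  86  87  87  85  86  87  85  85  87  85  84  86  85  52  11  22  32  22  26  23  20  22  21  24  21  19  20  20  26  23  23
304  36  32  31  33  35  31  30  32  32  26  36  86  85  88  85  88  89  83  87  87  86  89  86  87  88  87  93  88  87  90  76  17  29  30  21  23  22  22  22  25  25  23  21  22  21  22  22  14
```

The index (col ~261) sits on the dark mark at col ~260.5, the half mark being predicted at 260.6. The TCP travelled 23.9 mm, and the roughly 7 N pull fits half travel. The bush still shows at the pocket. Handing in.

```bash
python3 -c "
from h import *
print(workorder.sign_off())"
```

```text
the job is handed in; nothing more can be done
None
```

I handed the job in at about 19 s: the bush sits flange down in the pocket and is released, and the gripper is holding the shutter at half travel (23.9 mm measured, index on the long mark). The last tilt fit gave under 2°, within its noise. I didn't recheck the spanner, vee block or other rack parts at the end.

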